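# Hang the glare shade and hold the lamp shutter half open

## Task

Get the light ready for checking the flute's polish: hang the folded metal glare shade over the bar of the rail stand so that it straddles the bar and hangs there by itself, and let go of it. Then slide the spring-loaded shutter on top of the inspection lamp to half of its travel by its upright tab and keep holding it there: the job finishes with the robot still holding the shutter half open, because it snaps shut when let go. Leave the mallet, the plug gauge and the horn blank where they are.

Things in the scene. Friction and masses are not known exactly. Their poses are not given: they have to be found in the camera images.
- shade_mid (a point): Centre (half-way up) of the loose glare shade: 3 mm aluminium sheet folded into an upside-down U channel, 36 mm wide outside (own x), 80 mm long (own y, along the channel), 63 mm high (z), about 110 g; 30 mm gap between its legs, open below and at both ends. It starts standing on its legs, this point 31.5 mm up; it can be pinched from above across its legs. Both ends and sides are alike.
- shade: The same glare shade; its origin is at the centre of its underside (31.5 mm below shade_mid), same axes.
- bar_mid (a point): Middle of the rail stand's steel bar, on its axis, 140 mm above the desk. The bar is level, 16 mm in diameter, along its own y (z up); its two posts (14 mm thick, rising 4 mm above this point) stand 85 mm either way along y, leaving 156 mm of bar free. When the shade hangs on the bar, shade_mid lies about 20 mm below this point.
- rail: The rail stand, fixed to the desk: a wooden foot 90 x 200 x 12 mm (x, y, z), two posts and the bar; origin at the centre of its underside, straight below bar_mid, same axes. It and the lamp stand side by side; either may be the left one.
- lamp: The inspection lamp, fixed: a grey box 120 x 200 mm (x, y), its top 70 mm above the desk, with a white window 36 x 70 mm in the -y half of its top, two steel guide strips along y (79 mm high), a dark tube on the +x side (81 mm high) and the sprung shutter between the strips. Origin at the centre of its underside, y along the slide, z up.
- tab (a point): Grip centre of the shutter's upright brass tab, about 102 mm above the desk. The tab is 12 mm thick along y (the slide), 32 mm wide along x, and stands from 75 to 120 mm above the desk; this point lies on its middle planes and moves with the shutter. Closed, it is 20 mm to the -y side of the lamp's middle. The shutter opens towards this point's (and the lamp's) +y.
- shutter (a joint): How far the shutter is slid open, in m: 0 = closed (as it starts, window covered), 0.070 = full travel, half travel = 0.035, when the tab's middle plane meets the thin black line across the guide strips, 15 mm to the +y side of the lamp's middle. A spring always pulls it shut: about 4 N at the start of the travel, 8.5 N at half and 13 N at full.
- mallet: Bystander: small mallet, iron head 65 mm long and 30 mm thick on a wooden handle, 170 mm long along its x, lying on the desk.
- gauge: Bystander: tapered cherry-wood plug gauge standing on its thick end, 32 mm in diameter at the foot, 85 mm high. Origin at the centre of its foot.
- blank: Bystander: small dark horn blank for a mouthpiece inlay, 22 x 40 x 12 mm, lying on the desk beside the flute rest. Origin under its centre. (Beyond it, at the far side, a bamboo flute is fixed on its wooden rest, its top at most 112 mm above the desk.)
Things that resemble listed ones, but are neither listed nor needed, are in the scene too. Of the things shaped like the shade, the aluminium one is meant.

How it is judged:
On the way, in this order (a step that is already met when the one before it is completed fails the run):
1. the shade hangs over the bar by itself, let go (x of shade_mid in the frame of bar_mid between -0.02 and 0.02 m and y of shade_mid in the frame of bar_mid between -0.042 and 0.042 m and z of shade_mid in the frame of bar_mid between -0.029 and -0.01 m and angle between the y axis of shade_mid and the y axis of bar_mid, either way round below 0.25 rad and angle between shade_mid's own z axis and vertical below 0.4 rad and contact force between shade and rail above 0.3 N and contact force between each of the fingers, the arm and shade below 0.1 N), for 0.3 s.
2. the shutter is held at half travel (value of joint shutter between 0.028 and 0.042 m and velocity of joint shutter between -0.01 and 0.01 m/s and contact force between any of the fingers, the arm and lamp above 2 N), for 0.3 s.
At the end, for the whole second after the job is handed in: The robot holds the shutter still at half travel (35 mm, within 7) with over 2 N of contact; the shade hangs by itself astride the bar, untouched, its middle within 42 mm of the bar's middle along it, in line within 0.25 rad and upright within 0.4 rad (all of step 1 and all of step 2); the arm keeps its last pose, push and grip.
It fails at once if the mallet is moved more than 30 mm (distance of mallet from where it was at the start of the episode above 0.03 m).
It fails at once if the plug gauge is moved more than 30 mm (distance of gauge from where it was at the start of the episode above 0.03 m).
It fails at once if the horn blank is moved more than 30 mm (distance of blank from where it was at the start of the episode above 0.03 m).
It also fails if it takes over 54 s, if anything falls off the work surface, if the arm or the gripper's body presses on something with over 40 N, if the wrist force passes 120 N, or if a joint passes its speed limit or range.

## Robot

A 6-joint arm with a two-finger parallel gripper is mounted at the origin on the work surface. World frame = base frame: x ahead of the robot, y to its left, z up, the work surface at z = 0. Lengths are in m, angles in rad, forces in N, time in s.
With the tool pointing down it reaches from about 0.35 to 0.85 m from the base axis. Payload 8.1 kg.
Tool frame: the origin (TCP) lies midway between the tips of the shut fingers; the grasp point (between the pads) lies robot.grasp_offset behind it (robot.grasp_offset is the distance from the TCP to the grasp point, in m); z points along the fingers, y is the direction in which the jaws open and shut (so a half turn about z gives the same grasp; the last joint's range is limited). The gripper opens to 93 mm and grips with 3 to 60 N. Pads are 15 mm wide; open, the fingers measure 128 mm over their backs; the gripper's body (75 mm by 188 mm) begins 65 mm behind the grasp point.
Start: joints at [1.19, 0.13, 1.488, -0, 1.523, -0.085], TCP at [0.175, 0.574, 0.219] pointing down, gripper open.
Joint ranges: [-2.96, 2.96], [-0.89, 2.26], [0.02, 2.5], [-1.34, 4.48], [0, 2.73], [-2.66, 2.66]. Speed limits (rad/s): [2.39, 2.39, 2.79, 3.14, 3.14, 3.14].

## Interface

Orientations are given as a rotation vector (axis times angle).
In Python, from plant import robot gives the robot as it stands.
- The arm moves only by the shell command python3 -m handwheel 'ROWS' [OPENING] [FORCE]. ROWS is text: rows parted by semicolons, each of 6 numbers parted by spaces: the shift along the world's x, y, z each as a share of 0.3 m, from -1 to 1, then the turn, a rotation vector about the world's x, y, z each as a share of 45 degrees, from -1 to 1. A call has 1 to 5 rows; each row is the pose to reach, as a shift and turn from the pose commanded when the call began; what a row does not reach only later rows make up. A row lasts 1/10 s, in which the tool goes at most 50 mm and 8.59 degrees, less where a joint would pass 70% of its speed; a pose out of reach is approached as far as the arm can. A call with a number of a shift or a turn outside -1 to 1 is refused whole. A call with a gripper value outside its range is refused whole. OPENING is the closure, from -1 (fully open) to 1 (shut), set as the call begins (- or left out, the last holds). The fingers move at their own pace and stop on an object; FORCE is the grip in N (left out, the last holds). Time passes only in rows, so rows that repeat a pose let the fingers close. It gives the time, the measured TCP pose, the force and the opening at its end, in the units of the state.
- robot.read_state(): the state, without advancing time (a new reading comes with each control period).
- robot.read_camera(name): name is "scene" or "top" or "wrist"; returns (picture, depth): 384x512x3 uint8, red, green, blue; 384x512 float32, m along the optical axis (not along the pixel's ray), 0 where there is no reading.
- robot.camera_model(name): a dict with "camera_matrix" (3x3 intrinsics, pixels), "pose" (4x4, takes a point from camera to world coordinates); the wrist camera has in their place "tool_from_camera" (4x4, takes a point from camera to tool coordinates, whose origin is the TCP and whose axes are the flange's). Camera axes: x right, y down, z forward; pixel columns grow to the right and rows downward; lengths in m; the calibration is good to about 2 mm. A picture is of the moment at which its call begins: read the wrist's pose just before it. camera_model takes no time and is no camera call.
- robot.close_job(): hands the job in, once; it reports no verdict.
Trained networks look in the newest picture that a camera, given by its name, has taken for a name from the list of things; names that differ only in an ending like _2 or _b are one class to them, and where a whole thing is asked for, a point or a joint stands for the part that bears it (a point fixed in the world has none). Each returns a list of dicts, best first, with "conf" (0 to 1); they miss things now and then, are a little off and sometimes report something else, mostly with a low value. They report only what shows in the picture. A call takes as long as a camera call. They do not tell look-alikes from the thing itself.
- robot.look_for(camera, query): "rect" ([centre column, centre row, width, height] in pixels, round what is visible of it).
- robot.silhouettes(camera, query): "pixels" (384x512 bool, what is visible of it) and "rect" ([centre column, centre row, width, height] in pixels, round what is visible of it).
- robot.tip_of(camera, query): "at" ([row, column] in pixels: a listed point, or the origin of a listed thing).
The state is a dict: "t": time; "q": joint angles; "dq": joint speeds; "joint_torque": joint torques, N m; "tool_pos": TCP position; "orientation": TCP orientation; "force": force on the tool from outside, world axes, zero at the start; "wrist_torque": the same for the moment, N m; "opening": finger opening in m.
Only numpy, scipy, OpenCV 4.12 (cv2) and the standard library are available. Lean on these libraries where they do the work, as an engineer would, in place of code of your own. Each camera call takes 0.05 s, during which the arm holds its last target.

## Working session

There is one attempt and no reset: what is moved stays moved. The work goes in short steps, Python scripts to look and compute and a shell command to move; the robot and the scene stay as the last step left them, time stands still between calls to the robot, and variables do not carry over. Pictures are saved under pics/ and viewed, and the job is handed in when it is done.

```bash
ls; mkdir -p pics; cat > h.py <<'E'
import numpy as np, cv2
from plant import robot
def shot(cam,name):
    p,d=robot.read_camera(cam); cv2.imwrite(f'pics/{name}.png',p[:,:,::-1]); np.save(f'pics/{name}.npy',d); return p,d
def toworld(cam,u,v,d):
    m=robot.camera_model(cam);K=m['camera_matrix'];K=np.array(K)
    r=np.linalg.inv(K)@np.array([u,v,1.])*d
    P=np.array(m['pose']); return P[:3,:3]@r+P[:3,3]
E
python3 - <<'E'
from h import *
print(robot.grasp_offset, robot.read_state())
for c in ['scene','top']:
    shot(c,c+'0')
    print(np.round(robot.camera_model(c)['pose'],3).tolist())
    for q in ['shade','rail','lamp','tab','mallet','gauge','blank']:
        print(c,q,[(np.round(r['rect']).tolist(),round(r['conf'],2)) for r in robot.look_for(c,q)])
E
```

```text
pics
0.0188 {'t': 0.0, 'q': array([ 1.18959548e+00,  1.31188186e-01,  1.48925456e+00,  2.02859369e-05,
        1.52300135e+00, -8.54090395e-02]), 'dq': array([ 0.00034068,  0.00051619,  0.00134024, -0.00107993, -0.00086528,
       -0.00015752]), 'joint_torque': array([-5.71823803e-04, -5.59841931e+01, -4.91760314e+01,  7.68352021e-02,
        3.51011159e-02, -1.15169587e-04]), 'tool_pos': array([0.17466443, 0.57342506, 0.21758488]), 'orientation': array([-4.62872078e-01, -3.10685255e+00,  2.82168983e-03]), 'force': array([ 0.41777522, -0.48584114,  0.12936556]), 'wrist_torque': array([ 0.00791662, -0.04800857,  0.00377669]), 'opening': 0.09334052238237651}
[[-0.286, 0.684, -0.671, 1.249], [0.958, 0.216, -0.188, 0.172], [0.016, -0.697, -0.717, 0.825], [0.0, 0.0, 0.0, 1.0]]
scene shade [([278.0, 186.0, 18.0, 32.0], 0.82), ([318.0, 201.0, 34.0, 30.0], 0.73), ([242.0, 170.0, 28.0, 21.0], 0.67)]
scene rail [([329.0, 247.0, 90.0, 70.0], 0.98), ([158.0, 162.0, 52.0, 23.0], 0.33)]
scene lamp [([179.0, 214.0, 82.0, 69.0], 0.7)]
scene tab [([163.0, 195.0, 34.0, 23.0], 0.97)]
scene mallet [([157.0, 162.0, 52.0, 18.0], 0.81)]
scene gauge [([395.0, 208.0, 12.0, 19.0], 0.64)]
scene blank [([246.0, 260.0, 16.0, 10.0], 0.62)]
[[0.024, -0.992, 0.123, 0.406], [-1.0, -0.026, -0.014, 0.0], [0.017, -0.122, -0.992, 1.152], [0.0, 0.0, 0.0, 1.0]]
top shade [([196.0, 208.0, 28.0, 25.0], 0.83), ([279.0, 236.0, 28.0, 18.0], 0.82), ([236.0, 216.0, 18.0, 20.0], 0.75)]
top rail [([176.0, 160.0, 72.0, 29.0], 0.75), ([122.0, 223.0, 20.0, 10.0], 0.3)]
top lamp [([314.0, 165.0, 73.0, 55.0], 0.88)]
top tab [([334.0, 161.0, 26.0, 22.0], 0.62)]
top mallet [([371.0, 231.0, 57.0, 23.0], 0.94)]
top gauge []
top blank []
```

```bash
python3 - <<'E'
import cv2
a=cv2.imread('pics/top0.png')[100:290,80:430]; cv2.imwrite('pics/top0c.png',cv2.resize(a,(800,434),interpolation=cv2.INTER_CUBIC))
a=cv2.imread('pics/scene0.png')[110:310,100:430]; cv2.imwrite('pics/scene0c.png',cv2.resize(a,(800,485),interpolation=cv2.INTER_CUBIC))
E
```

```text
(no output)
```

View pics/top0c.png

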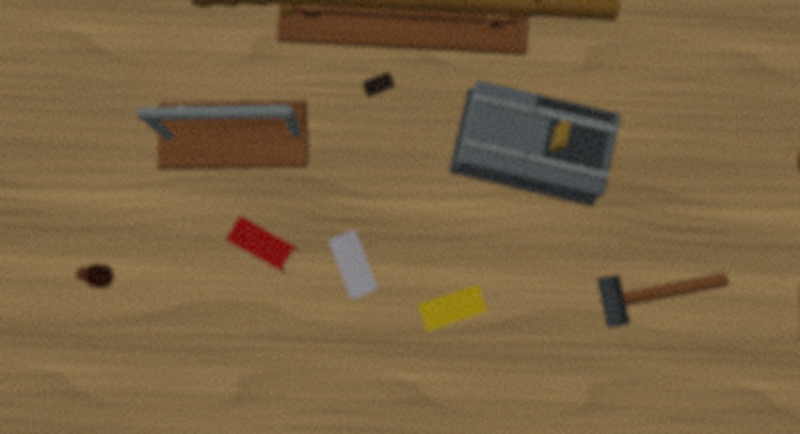

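View pics/scene0c.png

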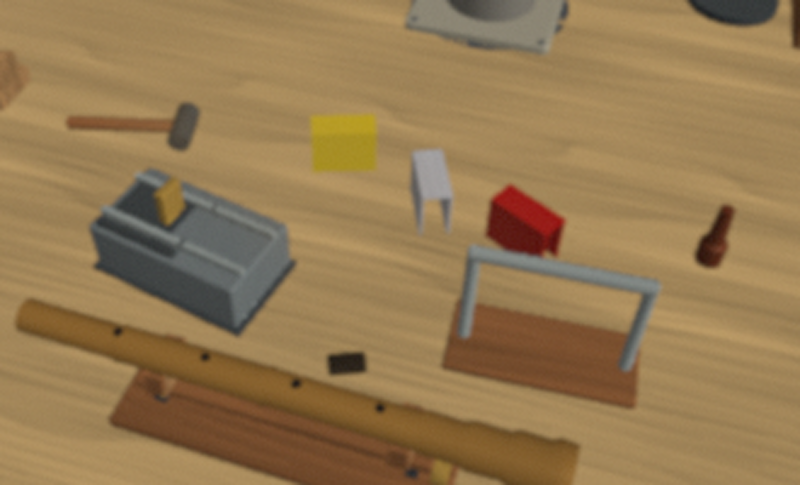

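Three U-shaped pieces appear in the top view: red (196,208), plain grey metal (236,216) and yellow (279,236). Only the grey one fits aluminium, and its long axis runs along the open channel. Next I'll measure it, the bar and the tab.

```bash
python3 - <<'E'
import cv2
from h import *
d=np.load('pics/top0.npy')
m=robot.camera_model('top');K=np.array(m['camera_matrix']);P=np.array(m['pose'])
v,u=np.mgrid[:384,:512]
W=np.einsum('ij,jhw->ihw',P[:3,:3]@np.linalg.inv(K),np.stack([u*d,v*d,d]))+P[:3,3][:,None,None]
x,y,z=W
def fit(name,mask):
    pts=np.stack([x[mask],y[mask]],1); 
    r=cv2.minAreaRect((pts*1000).astype(np.float32))
    print(name,mask.sum(),'z',np.round(np.percentile(z[mask],[5,50,95]),4),'mean',pts.mean(0).round(4),'rect',np.round(r[0],1),np.round(r[1],1),round(r[2],1),'pca',np.degrees(np.arctan2(*np.linalg.svd(pts-pts.mean(0),full_matrices=False)[2][0][::-1])).round(2), np.round(cv2.boxPoints(r)).tolist())
def box(u0,u1,v0,v1): return (u>=u0)&(u<=u1)&(v>=v0)&(v<=v1)&(d>0)
fit('shade',box(220,250,198,235)&(z>.055)&(z<.075))
fit('red',box(175,215,190,222)&(z>.05))
fit('bar',box(130,225,130,180)&(z>.125)&(z<.165))
fit('foot',box(130,225,130,180)&(z>.006)&(z<.02))
fit('lampbox',box(270,360,130,195)&(z>.06)&(z<.09))
fit('tab',box(310,350,140,180)&(z>.1)&(z<.13))
fit('tablow',box(310,350,140,180)&(z>.09)&(z<.13))
fit('desk',box(200,280,240,280))
for q in ['shade_mid','bar_mid','tab','lamp','rail','gauge','mallet']:
    for c in ['top']:
        for r in robot.tip_of(c,q): print(c,q,np.round(r['at'],1),round(r['conf'],2))
a=cv2.imread('pics/top0.png')[190:245,180:300]; cv2.imwrite('pics/c1.png',cv2.resize(a,None,fx=6,fy=6,interpolation=cv2.INTER_CUBIC))
a=cv2.imread('pics/top0.png')[130:195,270:370]; cv2.imwrite('pics/c2.png',cv2.resize(a,None,fx=7,fy=7,interpolation=cv2.INTER_CUBIC))
E
```

```text
shade 354 z [0.0599 0.0632 0.0664] mean [0.4604 0.0194] rect [460.5  19.4] [79.7 35.8] 22.7 pca -157.16 [[417.0, 20.0], [431.0, -12.0], [504.0, 18.0], [490.0, 51.0]]
red 352 z [0.0593 0.063  0.0662] mean [0.4844 0.1366] rect [484.5 136.9] [79.8 35.7] 61.8 pca 62.06 [[450.0, 110.0], [481.0, 93.0], [519.0, 164.0], [488.0, 180.0]]
bar 400 z [0.1406 0.1461 0.1499] mean [0.6311 0.1861] rect [632.  185.8] [ 16.2 182.6] 3.0 pca -87.24 [[619.0, 277.0], [629.0, 94.0], [645.0, 95.0], [635.0, 277.0]]
foot 1501 z [0.0081 0.0117 0.0153] mean [0.624  0.1836] rect [654.4 177. ] [135.1 219.4] 2.5 pca 94.33 [[582.0, 284.0], [592.0, 65.0], [727.0, 70.0], [717.0, 290.0]]
lampbox 2360 z [0.0666 0.0717 0.081 ] mean [ 0.6253 -0.2115] rect [ 627.3 -213.7] [190.5 110.9] 78.3 pca -103.11 [[554.0, -296.0], [662.0, -318.0], [701.0, -132.0], [592.0, -109.0]]
tab 64 z [0.1048 0.1185 0.1227] mean [ 0.6219 -0.2315] rect [ 622.6 -232.9] [12.9 31.2] 75.2 pca 169.83 [[606.0, -235.0], [636.0, -243.0], [639.0, -231.0], [609.0, -223.0]]
tablow 72 z [0.096  0.118  0.1226] mean [ 0.6214 -0.231 ] rect [ 622.6 -232.9] [12.9 31.2] 75.2 pca 169.07 [[606.0, -235.0], [636.0, -243.0], [639.0, -231.0], [609.0, -223.0]]
desk 3312 z [-0.0034  0.0001  0.004 ] mean [3.325e-01 3.000e-04] rect [3.325e+02 1.000e-01] [118.9 240.5] 1.6 pca -88.75 [[270.0, 119.0], [277.0, -122.0], [395.0, -118.0], [388.0, 122.0]]
top shade_mid [214.9 232.2] 0.89
top shade_mid [230.5 275.1] 0.79
top shade_mid [210.2 195.4] 0.61
top bar_mid [147.4 174.9] 0.73
top tab [155.3 324. ] 0.65
top lamp [169.  310.5] 0.67
top rail [159.3 181.2] 0.79
top gauge [214.5 237.1] 0.72
top gauge [221.4 125.6] 0.66
top gauge [154.  327.8] 0.39
top mallet [229.8 365.7] 0.75
```

```bash
python3 -m handwheel 2>&1 | head -20
```

```text
invalid input
```

View pics/c1.png

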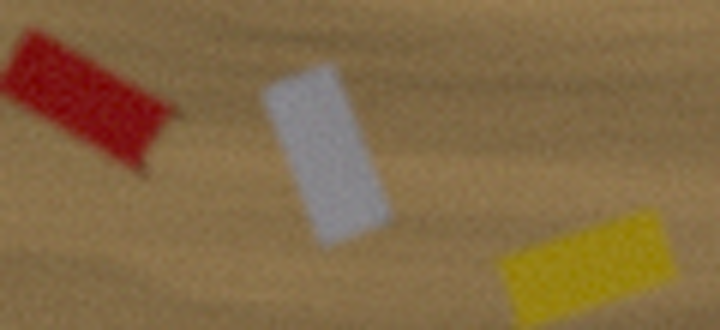

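View pics/c2.png

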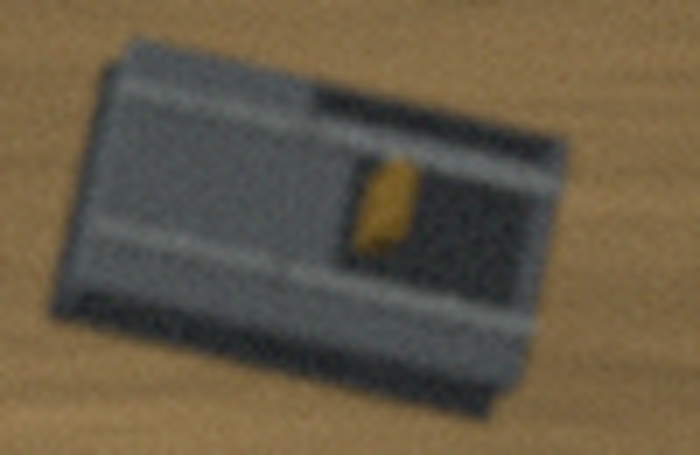

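Both crops fit. The grey metal channel (top view 236,216) is centred at (0.460, 0.019), 80x36 mm, 63 mm high, with its axis at 22.8°. The bar's middle is at (0.632, 0.186) with its axis at 93°. The tab is at (0.622, -0.233) and the lamp's +y points at about 78°, to the left in the image. Next I move above the shade, turning -140° in all.

```bash
python3 -m handwheel '0.238 -0.462 0 0 0 -0.779;0.238 -0.462 0 0 0 -0.779;0.238 -0.462 0 0 0 -0.779;0.238 -0.462 0 0 0 -0.779;0.238 -0.462 0 0 0 -0.779' -1 20
python3 -m handwheel '0.238 -0.462 0 0 0 -0.779;0.238 -0.462 0 0 0 -0.779;0.238 -0.462 0 0 0 -0.779;0.238 -0.462 0 0 0 -0.779;0.238 -0.462 0 0 0 -0.779'
python3 -m handwheel '0.238 -0.462 0 0 0 -0.779;0.238 -0.462 0 0 0 -0.779;0.238 -0.462 0 0 0 -0.779;0.238 -0.462 0 0 0 -0.779;0.238 -0.462 0 0 0 -0.779'
python3 -m handwheel '0.238 -0.462 0 0 0 -0.779;0.238 -0.462 0 0 0 -0.779;0.238 -0.462 0 0 0 -0.779;0.238 -0.462 0 0 0 -0.779;0.238 -0.462 0 0 0 -0.779'
cat >> h.py <<'E'
from scipy.spatial.transform import Rotation as R
def st():
    s=robot.read_state(); Rm=R.from_rotvec(s['orientation']).as_matrix()
    print('t',round(s['t'],2),'tcp',s['tool_pos'].round(4),'yaw(tool y)',np.degrees(np.arctan2(Rm[1,1],Rm[0,1])).round(2),'toolz',Rm[:,2].round(3),'F',s['force'].round(1),'op',round(s['opening'],4),'q',s['q'].round(2)); return s,Rm
def wcloud(name):
    s,Rm=st(); p,d=shot('wrist',name)
    m=robot.camera_model('wrist');K=np.array(m['camera_matrix']);T=np.array(m['tool_from_camera'])
    v,u=np.mgrid[:384,:512]
    c=np.einsum('ij,jhw->ihw',np.linalg.inv(K),np.stack([u*d,v*d,d]))
    W=np.einsum('ij,jhw->ihw',Rm@T[:3,:3],c)+(Rm@T[:3,3]+s['tool_pos'])[:,None,None]
    return p,d,W
def fit(name,W,mask):
    x,y,z=W
    pts=np.stack([x[mask],y[mask]],1); 
    r=cv2.minAreaRect((pts*1000).astype(np.float32))
    print(name,mask.sum(),'z',np.round(np.percentile(z[mask],[5,50,95]),4),'mean',pts.mean(0).round(4),'rect',np.round(r[0],1),np.round(r[1],1),round(r[2],1),'pca',np.degrees(np.arctan2(*np.linalg.svd(pts-pts.mean(0),full_matrices=False)[2][0][::-1])).round(2), np.round(cv2.boxPoints(r)).tolist())
E
python3 - <<'E'
from h import *
p,d,W=wcloud('w1')
x,y,z=W
fit('shade',W,(d>0)&(z>.056)&(z<.07)&(abs(x-.46)<.06)&(abs(y-.02)<.05))
E
```

```text
t: 1.65
tool_pos: [0.2472, 0.4343, 0.219]
orientation: [1.385, 2.82, 0.001]
force: [-0.1, 0.9, 0.1]
opening: 0.0927
t: 2.15
tool_pos: [0.3184, 0.2964, 0.219]
orientation: [-2.165, -2.276, -0.001]
force: [0.4, 0.0, 0.2]
opening: 0.0932
t: 2.65
tool_pos: [0.3897, 0.1583, 0.2188]
orientation: [-2.748, -1.522, -0.0]
force: [-0.3, -0.1, 1.0]
opening: 0.0928
t: 3.15
tool_pos: [0.461, 0.0204, 0.2184]
orientation: [-3.077, -0.629, 0.001]
force: [-0.1, 0.9, 0.9]
opening: 0.0928
t 3.15 tcp [0.461  0.0204 0.2184] yaw(tool y) -66.91 toolz [-0.001  0.001 -1.   ] F [-0.1  0.9  0.9] op 0.0928 q [-0.07 -0.25  1.86  0.    1.54  1.1 ]
shade 2000 z [0.0619 0.0631 0.0643] mean [0.4636 0.0228] rect [462.6  22.2] [79.5 36. ] 23.3 pca -157.08 [[419.0, 23.0], [433.0, -10.0], [506.0, 21.0], [492.0, 54.0]]
```

View pics/w1.png

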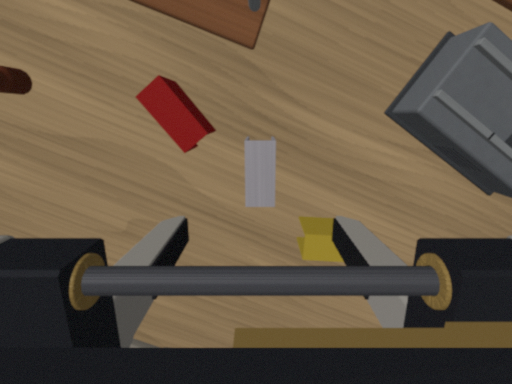

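The wrist view shows the grey channel at (260,173), aligned with the jaws. Both cameras agree within 3 mm. I descend and grip.

```bash
python3 -m handwheel '0 0 -0.16 0 0 0;0 0 -0.32 0 0 0;0 0 -0.48 0 0 0;0 0 -0.6 0 0 0;0.002 0 -0.627 0 0 0'
python3 -m handwheel '0 0 0 0 0 0;0 0 0 0 0 0;0 0 0 0 0 0;0 0 0 0 0 0;0 0 0 0 0 0' 1 20
python3 -m handwheel '0 0 0 0 0 0;0 0 0 0 0 0;0 0 0 0 0 0'
python3 -m handwheel '0 0 0.1 0 0 0;0 0 0.2 0 0 0;0 0 0.35 0 0 0;0 0 0.5 0 0 0;0 0 0.627 0 0 0'
python3 - <<'E'
from h import *
p,d,W=wcloud('w2')
E
```

```text
t: 3.7
tool_pos: [0.4567, 0.0222, 0.026]
orientation: [-3.073, -0.638, 0.012]
force: [-0.9, 0.5, -1.2]
opening: 0.0932
t: 4.2
tool_pos: [0.4621, 0.0195, 0.0318]
orientation: [3.079, 0.622, 0.004]
force: [-1.3, 0.3, 0.7]
opening: 0.058
t: 4.5
tool_pos: [0.4611, 0.0195, 0.0306]
orientation: [-3.079, -0.622, 0.0]
force: [-0.8, 0.3, 1.6]
opening: 0.0357
t: 5.0
tool_pos: [0.4611, 0.0195, 0.2209]
orientation: [3.079, 0.622, 0.002]
force: [0.3, 0.2, -0.7]
opening: 0.0359
t 5.0 tcp [0.4611 0.0195 0.2209] yaw(tool y) -67.17 toolz [ 0.001 -0.    -1.   ] F [ 0.3  0.2 -0.7] op 0.0359 q [-0.07 -0.26  1.85  0.    1.54  1.1 ]
```

View pics/w2.png

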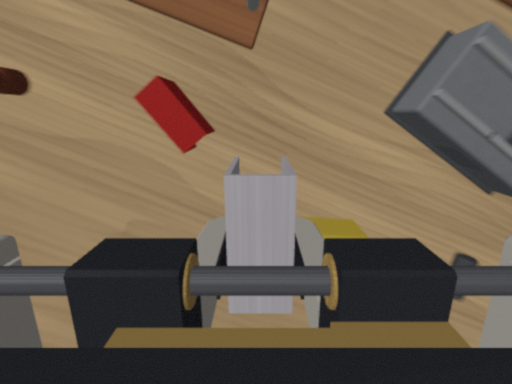

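The shade is held (35.9 mm opening, lifted level). I carry it towards the bar and measure the bar with the wrist camera halfway.

```bash
python3 -m handwheel '0.07 0.07 0 0 0 0.19;0.14 0.14 0 0 0 0.38;0.21 0.21 0 0 0 0.57;0.285 0.2775 0 0 0 0.781;0.285 0.2775 0 0 0 0.781'
python3 - <<'E'
from h import *
p,d,W=wcloud('w3')
x,y,z=W
fit('bar',W,(d>0)&(z>.136)&(z<.155)&(x>.59)&(y>.05))
R2=(d>0)&(z>.21)&(z<.29)
A=np.stack([x[R2],y[R2],z[R2]],1); print(len(A),np.percentile(z[R2],[5,50,95]))
E
```

```text
t: 5.55
tool_pos: [0.5477, 0.1048, 0.2171]
orientation: [-2.742, -1.531, 0.001]
force: [-1.1, 0.0, -1.1]
opening: 0.0361
t 5.55 tcp [0.5477 0.1048 0.2171] yaw(tool y) -31.63 toolz [-0.001  0.001 -1.   ] F [-1.1  0.  -1.1] op 0.0361 q [0.1  0.02 1.61 0.   1.52 0.65]
bar 3560 z [0.1416 0.1465 0.1484] mean [0.6335 0.1716] rect [634.9 169. ] [ 16.4 144.1] 2.7 pca -86.94 [[623.0, 241.0], [630.0, 97.0], [646.0, 97.0], [640.0, 241.0]]
10388 [0.23660207 0.24952537 0.2712924 ]
```

View pics/w3.png

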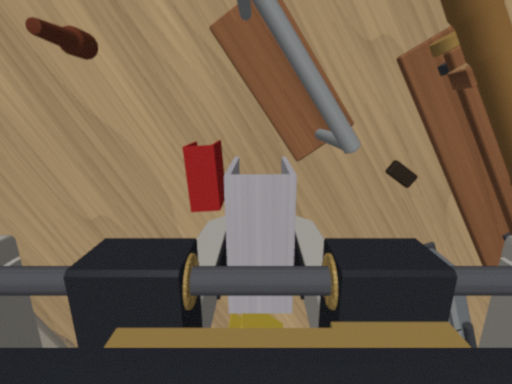

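```bash
python3 -m handwheel '0.07 0.07 0 0 0 0.19;0.14 0.14 0 0 0 0.38;0.21 0.21 0 0 0 0.57;0.288 0.28 0 0 0 0.778;0.288 0.28 0 0 0 0.778'
python3 -m handwheel '0 0 0 0 0 0;0 0 0 0 0 0'
python3 - <<'E'
from h import *
p,d,W=wcloud('w4')
x,y,z=W
fit('bar',W,(d>0)&(z>.136)&(z<.155)&(x>.59)&(y>.05))
m=(d>0)&(z>.235)&(z<.265)
a=np.zeros_like(m); a[180:232,240:282]=1; m&=a
A=np.stack([x[m],y[m],np.ones(m.sum())],1); print(m.sum(),'plane',np.linalg.lstsq(A,z[m],rcond=None)[0], z[m].mean())
shot('top','top1'); shot('scene','scene1')
a=cv2.imread('pics/scene1.png')[110:310,230:480]; b=cv2.imread('pics/top1.png')[80:280,80:330]
cv2.imwrite('pics/s1.png',cv2.resize(np.hstack([a,b]),(800,320),interpolation=cv2.INTER_CUBIC))
E
```

```text
t: 6.1
tool_pos: [0.6335, 0.188, 0.2168]
orientation: [-2.157, -2.282, 0.002]
force: [0.0, 0.4, -2.3]
opening: 0.0359
t: 6.3
tool_pos: [0.6323, 0.1857, 0.2187]
orientation: [-2.167, -2.275, 0.001]
force: [-0.6, 0.5, -0.0]
opening: 0.0358
t 6.3 tcp [0.6323 0.1857 0.2187] yaw(tool y) 2.79 toolz [-0.001 -0.001 -1.   ] F [-0.6  0.5 -0. ] op 0.0358 q [ 0.21  0.29  1.31 -0.    1.55  0.16]
bar 1593 z [0.1422 0.1466 0.1484] mean [0.6315 0.2438] rect [631.8 242.6] [16.  74.5] 3.3 pca -87.13 [[622.0, 279.0], [626.0, 205.0], [642.0, 206.0], [638.0, 280.0]]
2180 plane [-0.00584929  0.00246692  0.25403061] 0.2508616719945274
```

View pics/w4.png

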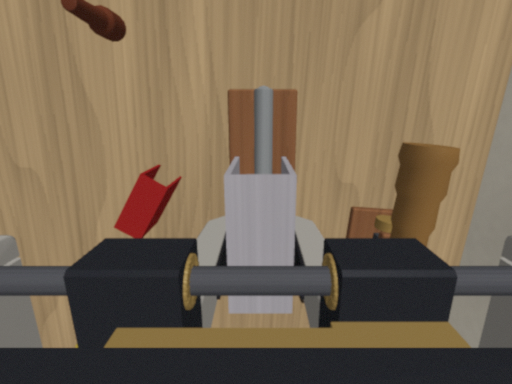

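View pics/s1.png

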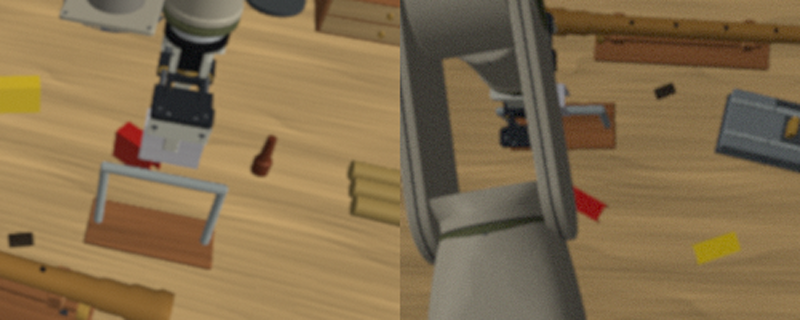

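The bar at column 264 runs under the shade's channel (columns 228–293, centre 261), parallel to it. It sits about 1–2 mm to +x. The shade top is level at 0.251. I lower it.

```bash
python3 -m handwheel '0.004 0.001 -0.06 0 0 0;0.004 0.001 -0.12 0 0 0;0.004 0.001 -0.18 0 0 0;0.004 0.001 -0.24 0 0 0;0.004 0.001 -0.28 0 0 0'
python3 -m handwheel '0 0 -0.02 0 0 0;0 0 -0.035 0 0 0;0 0 -0.045 0 0 0;0 0 -0.045 0 0 0'
python3 - <<'E'
from h import *
p,d,W=wcloud('w5')
E
```

```text
t: 6.95
tool_pos: [0.6334, 0.1865, 0.1335]
orientation: [-2.164, -2.277, 0.002]
force: [-0.3, -0.3, -1.3]
opening: 0.0361
t: 7.35
tool_pos: [0.6344, 0.1871, 0.1214]
orientation: [2.163, 2.278, 0.001]
force: [0.1, -0.2, -1.2]
opening: 0.036
t 7.35 tcp [0.6344 0.1871 0.1214] yaw(tool y) 2.98 toolz [ 0.  0. -1.] F [ 0.1 -0.2 -1.2] op 0.036 q [ 0.21  0.35  1.41 -0.    1.38  0.16]
```

View pics/w5.png

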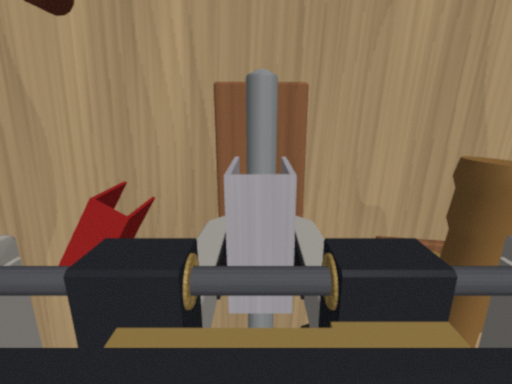

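The legs straddle the bar: bar columns 247–277 lie between the legs at 238 and 285. I lower 1 mm more and release.

```bash
python3 -m handwheel '0 0 -0.004 0 0 0;0 0 -0.004 0 0 0'
python3 -m handwheel '0 0 0 0 0 0;0 0 0 0 0 0;0 0 0 0 0 0;0 0 0 0 0 0;0 0 0 0 0 0' -0.6
python3 -m handwheel '0 0 0.1 0 0 0;0 0 0.2 0 0 0;0 0 0.3 0 0 0;0 0 0.4 0 0 0;0 0 0.4 0 0 0'
python3 - <<'E'
from h import *
p,d,W=wcloud('w6')
x,y,z=W
m=(d>0)&(z>.1485)&(z<.16)&(abs(x-.63)<.04)&(abs(y-.187)<.06)
fit('shade',W,m)
A=np.stack([x[m]-.63,y[m]-.187,np.ones(m.sum())],1); print('plane',np.linalg.lstsq(A,z[m],rcond=None)[0])
fit('bar',W,(d>0)&(z>.136)&(z<.1478)&(x>.59)&(y>.05))
E
```

```text
t: 7.6
tool_pos: [0.6344, 0.1872, 0.1203]
orientation: [2.163, 2.278, 0.001]
force: [0.7, -0.4, -0.5]
opening: 0.036
t: 8.1
tool_pos: [0.6342, 0.1871, 0.12]
orientation: [2.163, 2.279, 0.0]
force: [1.1, -0.5, -0.8]
opening: 0.0708
t: 8.6
tool_pos: [0.6367, 0.1877, 0.2463]
orientation: [2.159, 2.275, 0.012]
force: [0.6, 0.8, 0.3]
opening: 0.0747
t 8.6 tcp [0.6367 0.1877 0.2463] yaw(tool y) 2.99 toolz [ 0.009  0.002 -1.   ] F [0.6 0.8 0.3] op 0.0747 q [0.21 0.28 1.26 0.   1.59 0.16]
shade 2950 z [0.1497 0.1508 0.1519] mean [0.6335 0.1913] rect [633.7 185.5] [ 36.1 117.4] 3.1 pca -86.69 [[613.0, 243.0], [619.0, 126.0], [655.0, 128.0], [649.0, 245.0]]
plane [0.00088277 0.00297264 0.15080995]
bar 1267 z [0.1421 0.1462 0.1476] mean [0.6334 0.2036] rect [636.6 190.9] [ 34.4 178.6] 7.6 pca -87.31 [[608.0, 277.0], [631.0, 100.0], [665.0, 105.0], [642.0, 282.0]]
```

View pics/w6.png

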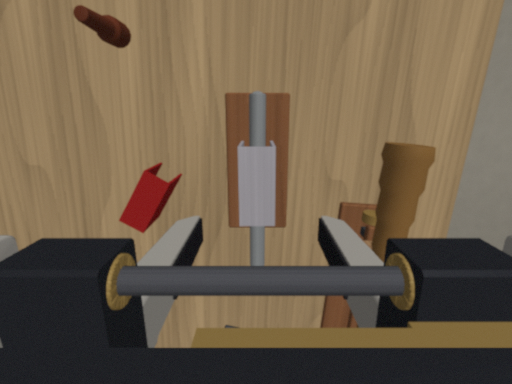

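The shade hangs level: its top is at 0.1508 (0.151 expected), centred at x 0.6335, in line with the bar at (257,185). Now to the lamp.

```bash
python3 -m handwheel '-0.004 -0.14 0 0 0 0.16;-0.008 -0.28 0 0 0 0.33;-0.012 -0.42 0 0 0 0.5;-0.016 -0.56 0 0 0 0.66;-0.02 -0.7 0 0 0 0.838'
python3 -m handwheel '-0.004 -0.14 0 0 0 0.16;-0.008 -0.28 0 0 0 0.33;-0.012 -0.42 0 0 0 0.5;-0.016 -0.56 0 0 0 0.66;-0.02 -0.7 0 0 0 0.838'
python3 -m handwheel '0 0 0 0 0 0;0 0 0 0 0 0;0 0 0 0 0 0'
python3 - <<'E'
from h import *
p,d,W=wcloud('w7')
x,y,z=W
b=(d>0)&(abs(x-.622)<.04)&(abs(y+.23)<.04)
fit('tabtop',W,b&(z>.116)&(z<.125))
lm=(d>0)&(abs(x-.627)<.13)&(abs(y+.21)<.15)
fit('lamp',W,lm&(z>.06)&(z<.09))
fit('strips',W,lm&(z>.0765)&(z<.084))
E
```

```text
t: 9.15
tool_pos: [0.6272, -0.0244, 0.238]
orientation: [-1.302, -2.857, 0.001]
force: [1.2, 1.0, -0.0]
opening: 0.0744
t: 9.65
tool_pos: [0.6212, -0.2343, 0.238]
orientation: [-0.309, -3.124, -0.001]
force: [0.4, -0.6, 0.4]
opening: 0.0744
t: 9.95
tool_pos: [0.622, -0.2317, 0.2388]
orientation: [-0.319, -3.124, -0.002]
force: [-0.1, 0.2, -0.6]
opening: 0.0745
t 9.95 tcp [ 0.622  -0.2317  0.2388] yaw(tool y) 78.34 toolz [-0.001  0.001 -1.   ] F [-0.1  0.2 -0.6] op 0.0745 q [-0.43  0.3   1.26  0.    1.58 -1.8 ]
tabtop 339 z [0.1173 0.1191 0.1204] mean [ 0.6253 -0.2314] rect [ 625.6 -231.4] [11.9 31.4] 78.1 pca -11.99 [[609.0, -234.0], [640.0, -240.0], [642.0, -229.0], [611.0, -222.0]]
lamp 12723 z [0.0686 0.0706 0.0797] mean [ 0.6259 -0.2109] rect [ 630.2 -211.9] [190.6 110.2] 78.1 pca 77.52 [[557.0, -294.0], [665.0, -317.0], [704.0, -130.0], [596.0, -107.0]]
strips 2820 z [0.077  0.079  0.0807] mean [ 0.6366 -0.2227] rect [ 638.3 -213.5] [185.3  84.8] 78.2 pca 86.47 [[578.0, -296.0], [661.0, -313.0], [699.0, -131.0], [616.0, -114.0]]
```

View pics/w7.png

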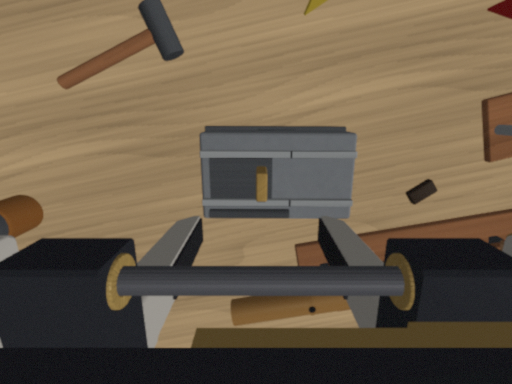

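The tab shows at (262,185), and the black half-travel line crosses the strips at column 290, to its right (+y), about 36 mm away as expected. Both cameras put the tab at about (0.624, -0.232). I descend and grip it.

```bash
python3 -m handwheel '0.005 0 -0.13 0 0 0;0.005 0 -0.26 0 0 0;0.005 0 -0.38 0 0 0;0.005 0 -0.46 0 0 0;0.005 0 -0.503 0 0 0'
python3 -m handwheel '0 0 0 0 0 0;0 0 0 0 0 0;0 0 0 0 0 0;0 0 0 0 0 0;0 0 0 0 0 0' 1 40
python3 -m handwheel '0 0 0 0 0 0;0 0 0 0 0 0;0 0 0 0 0 0;0 0 0 0 0 0;0 0 0 0 0 0'
python3 -c "
from h import *
wcloud('w8')"
```

```text
t: 10.5
tool_pos: [0.6223, -0.2305, 0.0858]
orientation: [-0.315, -3.122, -0.002]
force: [0.3, 0.1, 0.9]
opening: 0.0743
t: 11.0
tool_pos: [0.6244, -0.2333, 0.0904]
orientation: [0.317, 3.124, -0.001]
force: [-0.3, 0.5, 0.7]
opening: 0.039
t: 11.5
tool_pos: [0.6241, -0.231, 0.089]
orientation: [0.316, 3.126, 0.004]
force: [-0.1, 7.6, 1.9]
opening: 0.0116
t 11.5 tcp [ 0.6241 -0.231   0.089 ] yaw(tool y) 78.44 toolz [ 0.     0.003 -1.   ] F [-0.1  7.6  1.9] op 0.0116 q [-0.43  0.39  1.42  0.    1.33 -1.8 ]
```

View pics/w8.png

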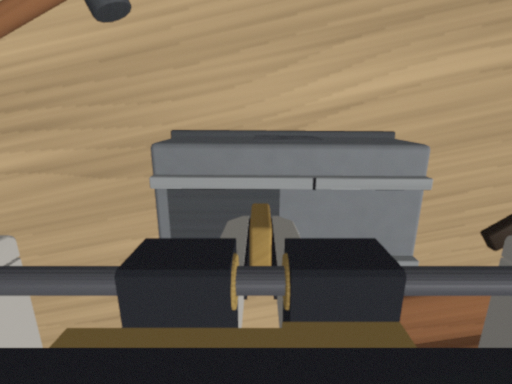

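Gripped at 11.6 mm. Now slide 35 mm along the lamp's +y: (0.0072, 0.0343).

```bash
python3 -m handwheel '0.005 0.025 0 0 0 0;0.01 0.05 0 0 0 0;0.015 0.075 0 0 0 0;0.02 0.1 0 0 0 0;0.024 0.114 0 0 0 0' 1 50
python3 -m handwheel '0 0 0 0 0 0;0 0 0 0 0 0;0 0 0 0 0 0;0 0 0 0 0 0'
python3 - <<'E'
from h import *
p,d,W=wcloud('w9'); x,y,z=W
fit('tabtop',W,(d>0)&(z>.113)&(z<.125)&(abs(x-.63)<.03)&(abs(y+.197)<.03))
cv2.imwrite('pics/w9c.png',cv2.resize(p[110:310,130:440,::-1],None,fx=2.5,fy=2.5,interpolation=cv2.INTER_CUBIC))
m=robot.camera_model('wrist');K=np.array(m['camera_matrix']);T=np.array(m['tool_from_camera'])
s,Rm=st()
# lamp frame: project expected line: from w7: closed tab (.624,-.232)
E
```

```text
t: 12.05
tool_pos: [0.6307, -0.1998, 0.0891]
orientation: [-0.318, -3.125, 0.004]
force: [-2.0, -8.5, -0.2]
opening: 0.0118
t: 12.45
tool_pos: [0.6305, -0.2003, 0.0891]
orientation: [-0.319, -3.125, 0.004]
force: [-0.3, -7.5, -0.9]
opening: 0.0119
t 12.45 tcp [ 0.6305 -0.2003  0.0891] yaw(tool y) 78.35 toolz [-0.    -0.002 -1.   ] F [-0.3 -7.5 -0.9] op 0.0119 q [-0.38  0.38  1.43 -0.    1.32 -1.75]
tabtop 1398 z [0.1141 0.119  0.1222] mean [ 0.6251 -0.1992] rect [ 622.7 -199. ] [30.9 31.2] 34.6 pca -101.75 [[601.0, -195.0], [619.0, -221.0], [644.0, -203.0], [627.0, -177.0]]
t 12.5 tcp [ 0.6305 -0.2003  0.0891] yaw(tool y) 78.35 toolz [-0.    -0.003 -1.   ] F [-0.7 -8.9 -1.8] op 0.0115 q [-0.38  0.38  1.43 -0.    1.32 -1.75]
```

View pics/w9c.png

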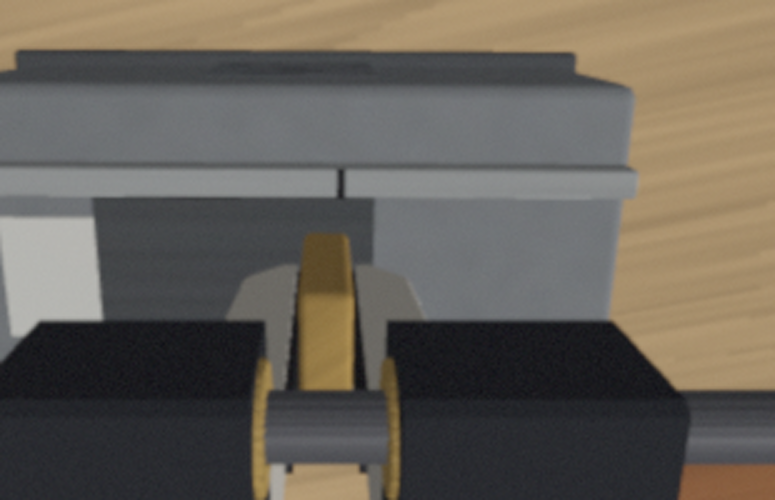

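```bash
python3 - <<'E'
from h import *
p,d,W=wcloud('w10'); x,y,z=W
a=np.radians(78.2); e=np.array([np.cos(a),np.sin(a)])
S=x*e[0]+y*e[1]
g=p[176:188,240:300].mean(2).mean(0); c=240+g.argmin(); print('line col',c,'S',np.median(S[180:186,c]),z[180:186,c].mean().round(4))
print('along S row183',[(k,S[183,k].round(4)) for k in (c-2,c,c+2)])
s=robot.read_state(); t=s['tool_pos'][:2]; print('TCP S',t@e, 'closed TCP S',np.array([.6241,-.231])@e)
m=(d>0)&(z>.105)&(z<.1225); hsv=cv2.cvtColor(p,cv2.COLOR_RGB2HSV); m&=(hsv[...,1]>120)&(hsv[...,2]>60)
m[:200]=0;m[262:]=0; m[:,:235]=0;m[:,285:]=0
print('tab S range',m.sum(),np.percentile(S[m],[1,50,99]).round(4),'closed est from w7', np.array([.6256,-.2314])@e)
E
```

```text
t 12.5 tcp [ 0.6305 -0.2003  0.0891] yaw(tool y) 78.35 toolz [-0.    -0.003 -1.   ] F [-0.7 -8.9 -1.8] op 0.0115 q [-0.38  0.38  1.43 -0.    1.32 -1.75]
line col 266 S -0.06308934455021142 0.0797
along S row183 [(np.int64(264), np.float64(-0.0644)), (np.int64(266), np.float64(-0.0631)), (np.int64(268), np.float64(-0.0618))]
TCP S -0.0671230333926407 closed TCP S -0.09849238084948796
tab S range 925 [-0.0727 -0.0669 -0.061 ] closed est from w7 -0.09857718372722994
```

Two independent measures agree. The tab is 31.4 mm open and 3.8 mm short of the black line, because the arm yields to the spring. I add about 4 mm.

```bash
python3 -m handwheel '0.001 0.006 0 0 0 0;0.003 0.0135 0 0 0 0;0.003 0.0135 0 0 0 0;0.003 0.0135 0 0 0 0;0.003 0.0135 0 0 0 0'
python3 -m handwheel '0 0 0 0 0 0;0 0 0 0 0 0;0 0 0 0 0 0;0 0 0 0 0 0;0 0 0 0 0 0'
python3 - <<'E'
from h import *
p,d,W=wcloud('w11'); x,y,z=W
a=np.radians(78.2); e=np.array([np.cos(a),np.sin(a)])
S=x*e[0]+y*e[1]
g=p[176:188,240:300].mean(2).mean(0); c=240+g.argmin(); print('line col',c,'S',np.median(S[180:186,c]))
s=robot.read_state(); print('TCP S',s['tool_pos'][:2]@e,'open',s['tool_pos'][:2]@e+.0985)
m=(d>0)&(z>.105)&(z<.1225); hsv=cv2.cvtColor(p,cv2.COLOR_RGB2HSV); m&=(hsv[...,1]>120)&(hsv[...,2]>60)
m[:200]=0;m[262:]=0; m[:,:235]=0;m[:,285:]=0
print('tab S range',np.percentile(S[m],[1,50,99]).round(4))
shot('scene','scene2'); shot('top','top2')
a=cv2.imread('pics/scene2.png')[110:310,100:430]; cv2.imwrite('pics/s2.png',cv2.resize(a,(800,485),interpolation=cv2.INTER_CUBIC))
E
```

```text
t: 13.05
tool_pos: [0.6314, -0.1964, 0.0891]
orientation: [-0.319, -3.125, 0.004]
force: [-1.2, -8.5, -0.4]
opening: 0.0119
t: 13.55
tool_pos: [0.6314, -0.1964, 0.0891]
orientation: [-0.319, -3.125, 0.004]
force: [-1.1, -8.2, -0.8]
opening: 0.0114
t 13.55 tcp [ 0.6314 -0.1964  0.0891] yaw(tool y) 78.34 toolz [-0.    -0.003 -1.   ] F [-1.1 -8.2 -0.8] op 0.0114 q [-0.38  0.38  1.44 -0.    1.32 -1.74]
line col 260 S -0.06297311003655398
TCP S -0.06308239021600445 open 0.03541760978399555
tab S range [-0.0687 -0.0629 -0.057 ]
```

View pics/s2.png

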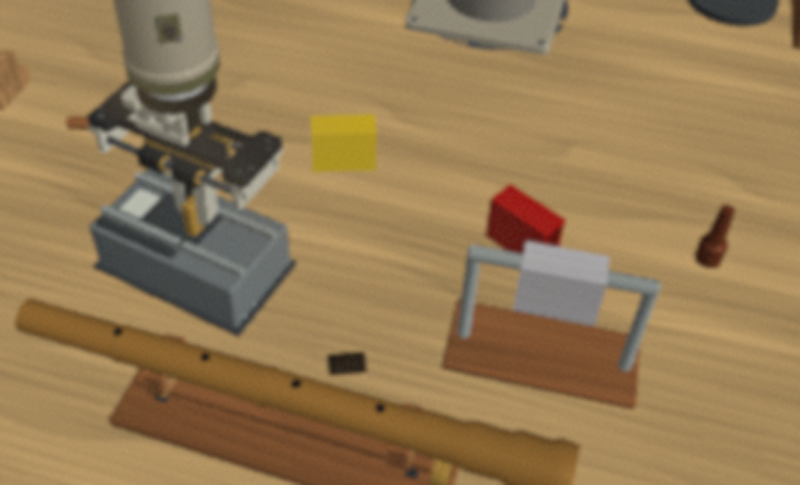

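The shade hangs astride the bar at (563,282). The shutter tab is on the line with the window half shown at (140,205), and the bystanders haven't moved. The spring force of 8.2 N fits half travel, so I hand the job in.

```bash
python3 -c "
from h import *
robot.close_job(); st()"
```

```text
the job is handed in; nothing more can be done
the job is handed in; nothing more can be done
```

The aluminium shade hangs by itself astride the bar, and the robot is still holding the shutter half open by its tab. I handed the job in at about 13.7 s of the 54 s allowed.

**Last checks:**
- **Shade:** after I let go, its top was level at 0.1508 m (0.151 expected). It was within about 2 mm of the bar's middle across the bar and in line with it. I took its place along the bar from the release point (about 1 mm from the middle) and the final scene picture. The wrist depth fit along the bar also picked up stray points (117 mm long), so I did not use it.
- **Shutter:** it was 35.4 mm open by the tool's position, with the tab's middle within about 0.1 mm of the black line in the wrist picture. The spring pulled with about 8 N and the arm was still. My first slide stopped at 31.4 mm because the arm gave under the spring, so I added about 4 mm.
- **Bystanders:** the gauge and the blank look unmoved in the last picture. The mallet's head was hidden behind the gripper there, but the arm never went near it.

The state I tried to read after handing in was refused, so these readings are from just before it.

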